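# Rock the angle gauge over the knot to the set slope and hold it

### The job

I need to measure the gap for a tapered packing piece: pick up the pendulum angle gauge, stand it level on the proud knot of the stud that is screwed to the joist offcut, centred on the knot and in line with the stud, then rock it over the knot until its hanging needle settles on the brass set marker. Finish holding it there in the gripper, with its base resting lightly on the knot - do not let go of it. Don't lean hard on the gauge at any time, and leave the other things on the bench where they are.

Things in the scene. Friction and masses are not known exactly. Their poses are not given: they have to be found in the camera images.
- gauge: pendulum angle gauge, loose, about 0.3 kg, standing on its base. Black flat housing 112 mm wide (y) x 24 mm thick (x) on an aluminium base bar 116 (y) x 30 (x) x 12 mm; 130 mm tall in all. Origin: centre of the base's underside; x points out of the round white dial (away from the robot at yaw 0), y along the base, z up. The dial's centre is 56 mm above the underside.
- gauge_top (a point): centre of the top edge of the gauge's housing, 130 mm above its underside. The housing's top 30 mm is plain on both faces: grip here, across the 24 mm thickness. Below it the dial with its ring, 86 mm across, stands 3 mm proud of the +x face.
- needle (a joint): dark steel needle, swinging freely about the dial's centre; it hangs straight down and swings for 1 to 2 s after a move. 0 when the gauge is level; +a when the gauge is turned by a right-handed about its own x axis (anticlockwise for somebody facing the dial).
- marker (a joint): brass set marker, a clip on the dial's ring, fast on the gauge: 0 at the bottom of the dial, + clockwise for somebody facing the dial; set between 0.14 and 0.25 rad. The needle is on the marker when both joints have the same value, so when the gauge is turned by this value about its own x axis.
- needle_tip (a point): lower end of the needle, 32 mm from the dial's centre; its z axis runs along the needle towards the dial's centre.
- marker_tip (a point): the marker's inner point, 32 mm from the dial's centre; its z axis points from there to the dial's centre.
- stud: uneven stud, fixed: a joist offcut 184 (x) x 250 (y) x 38 mm lies flat on the bench; along its middle a stud offcut 38 mm thick (x), 290 mm long (y) stands on edge, its top edge 111 mm above the bench, with a proud knot in mid-length: a hump over the full thickness, 110 mm long. Cleats 30 mm high stand on the joist beside the stud. Origin: centre of the joist's underside; y along the stud.
- crown (a point): middle of the hump's highest line, 127 mm above the bench; axes as the stud's. The hump follows an arc of 120 mm radius in 6 degree facets for 43 mm either way along y, then falls off steeper: a base tilted by up to 0.3 rad rides on the hump alone, and the middle of the base then stands higher by about 120 mm x (1 - cos tilt).
- tape_measure: grey tape measure, 45 x 85 x 68 mm; leave it. It may stand in the gauge's place on the other side of the stud. Origin: centre of its underside.
- tape_roll: roll of paper tape lying flat, 110 mm across, 48 mm high; leave it. Origin: centre of its underside.
- block_plane: steel block plane, 42 x 160 x 50 mm; leave it. Origin: centre of its underside.
- offcut: plain stud offcut lying flat, 89 x 190 x 38 mm; leave it. Origin: centre of its underside.
- hammer: hammer lying beyond the stud as seen from the robot, 260 mm long, under 40 mm high; leave it. Origin: middle of its length, underside.
- carton: closed carton 150 x 120 x 85 mm; leave it. Origin: centre of its underside.
Not all that is in view belongs to the job. What is shaped like the gauge but pink or purple is not meant.

How it is judged:
By the outcome, as a careful person would: the job done as asked, in the order asked, and still so for the second after the job is handed in, while the arm keeps its last pose, push and grip.
It also fails if it takes over 43 s, if anything falls off the work surface, if the arm or the gripper's body presses on something with over 40 N, if the wrist force passes 120 N, or if a joint passes its speed limit or range.

### The arm

A 7-joint arm with a two-finger parallel gripper is mounted at the origin on the work surface. World frame = base frame: x ahead of the robot, y to its left, z up, the work surface at z = 0. Lengths are in m, angles in rad, forces in N, time in s.
With the tool pointing down it reaches from about 0.425 to 0.875 m from the base axis. Payload 4.7 kg.
Tool frame: the origin (TCP) lies at the very end of the fingers, on their centre line; the grasp point (between the pads) lies 19 mm behind it; z points along the fingers, y is the direction in which the jaws open and shut (so a half turn about z gives the same grasp; the last joint's range is limited). The gripper opens to 87 mm and grips with 3 to 60 N. Pads are 19 mm wide; open, the fingers measure 117 mm over their backs; the gripper's body (75 mm by 190 mm) begins 51 mm behind the grasp point.
Start: joints at [1.286, 0.321, -0.07, 1.45, 0.023, 1.371, -0.057], TCP at [0.191, -0.621, 0.223] pointing down, gripper open.
Joint ranges: [-2.86, 2.86], [-0.3, 2.09], [-1.38, 1.24], [0.06, 2.45], [-1.56, 4.7], [0.09, 2.05], [-2.69, 2.69]. Speed limits (rad/s): [2.57, 2.57, 3.14, 3.14, 3.14, 3.14, 3.14].

### API

Orientations are given as a unit quaternion [x, y, z, w].
In Python, from workcell import r gives the robot as it stands.
- The arm moves only by the tool servo_tool, never from a script. Its argument "plan" is one flat list of numbers, 7 for each row, row after row: the finger opening in cm, from 0 to 8.7, then the shift along the world's x, y, z in cm, then the turn, a rotation vector about the world's x, y, z in degrees. In form: [hand, dx, dy, dz, ax, ay, az, hand, dx, dy, dz, ax, ay, az, ...]. A call has 1 to 20 rows; each row is the pose to reach, as a shift and turn from the pose commanded when the call began; what a row does not reach only later rows make up. A row lasts 1/10 s, in which the tool goes at most 50 mm and 8.59 degrees, less where a joint would pass 70% of its speed; a pose out of reach is approached as far as the arm can. A call with a gripper value outside its range is refused whole. The fingers move at their own pace and stop on an object; "newtons" is the grip in N (left out, the last holds). Time passes only in rows, so rows that repeat a pose let the fingers close. It gives the time, the measured TCP pose, the force and the opening at its end, in the units of the state.
- r.observe(): the state, without advancing time (a new reading comes with each control period).
- r.snapshot(name): name is "side" or "top" or "wrist"; returns a dict with "frame" (420x560x3 uint8, red, green, blue), "fx", "fy", "cx", "cy" (pixels), "camera_from_world" (4x4, takes a point from world to camera coordinates). Camera axes: x right, y up, looking along -z (the intrinsics and any distortion apply to the point x, -y, -z); pixel columns grow to the right and rows downward; lengths in m; the calibration is good to about 2 mm. A picture is of the moment at which its call begins. There is no depth.
- r.job_done(): hands the job in, once; it reports no verdict.
The state is a dict: "time_s": time; "joints": joint angles; "joint_velocities": joint speeds; "effort": joint torques, N m; "tcp_pos": TCP position; "ee_rot": TCP orientation; "wrist_force": force on the tool from outside, world axes, zero at the start; "wrist_torque": the same for the moment, N m; "gripper_width": finger opening in m.
Only numpy, scipy, OpenCV 4.12 (cv2) and the standard library are available. Lean on these libraries where they do the work, as an engineer would, in place of code of your own. Each camera call takes 0.05 s, during which the arm holds its last target. There are 200 camera calls.

## Working session

There is one attempt and no reset: what is moved stays moved. The work goes in short steps, Python scripts to look and compute and a tool call to move; the robot and the scene stay as the last step left them, time stands still between calls to the robot, and variables do not carry over. Pictures are saved under pics/ and viewed, on a budget of 10 in all, crops included, one or two more only if the job needs it, and the job is handed in when it is done.

Besides the shell and the picture viewer there is one more tool, called after "Emit:" as a command line: name --argument value ..., lists and objects as JSON in quotes. servo_tool: Moves the arm, as the interface text tells. Its arguments: {"type":"object","properties":{"plan":{"type":"array"},"newtons":{"type":"number"}},"required":["plan"]}

```bash
mkdir -p pics; ls; python3 - <<'E'
from workcell import r
import cv2,numpy as np,json,pickle
s=r.observe(); print({k:np.round(v,3).tolist() for k,v in s.items()})
ims=[]
for n in("side","top"):
    d=r.snapshot(n); pickle.dump(d,open(f"{n}0.pkl","wb")); cv2.imwrite(f"pics/{n}0.png",d["frame"][:,:,::-1])
    print(n,{k:(np.round(v,4).tolist()) for k,v in d.items() if k!="frame"})
E
```

```text
pics
{'time_s': 0.0, 'joints': [1.286, 0.322, -0.07, 1.452, 0.023, 1.371, -0.057], 'joint_velocities': [0.0, -0.001, -0.001, -0.0, -0.0, -0.001, 0.001], 'effort': [0.001, -49.129, -0.404, -31.253, -0.064, 0.044, 0.0], 'tcp_pos': [0.191, -0.621, 0.221], 'ee_rot': [0.989, 0.149, -0.0, -0.001], 'wrist_force': [0.96, 0.706, -0.649], 'wrist_torque': [-0.024, -0.004, 0.047], 'gripper_width': 0.087}
side {'fx': 393.4932, 'fy': 393.4932, 'cx': 283.4216, 'cy': 213.3003, 'camera_from_world': [[-0.9941, -0.1081, -0.0069, 0.5396], [0.0754, -0.736, 0.6727, -0.0886], [-0.0778, 0.6682, 0.7399, -1.3288], [0.0, 0.0, 0.0, 1.0]]}
top {'fx': 406.7503, 'fy': 406.7503, 'cx': 282.8321, 'cy': 208.5966, 'camera_from_world': [[-0.016, -0.9999, 0.0007, 0.0626], [0.9959, -0.0159, 0.0891, -0.5473], [-0.0891, 0.0022, 0.996, -1.5004], [0.0, 0.0, 0.0, 1.0]]}
```

View pics/side0.png

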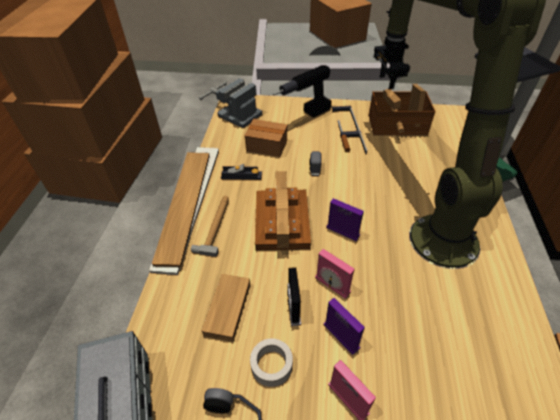

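View pics/top0.png

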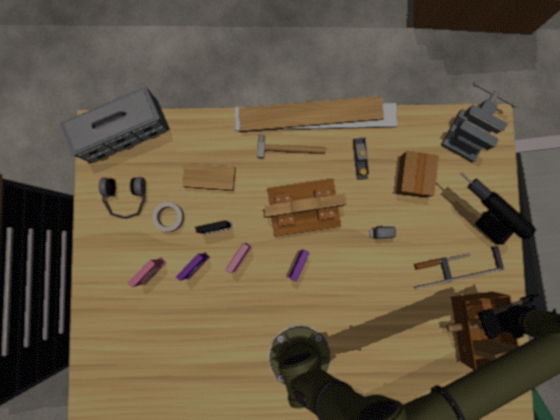

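Gauge candidates in the side view: black (294,295), with pink ones at (335,273) and (352,390) and purple ones at (345,220) and (343,327). Only the black one, at (213,227) in the top view, fits. The stud is at (282,217) side and (304,207) top. I'll enlarge the gauge and the stud.

```bash
python3 - <<'E'
import cv2,pickle,numpy as np
t=pickle.load(open("top0.pkl","rb"))["frame"];s=pickle.load(open("side0.pkl","rb"))["frame"]
def c(f,x,y,w,h,k): return cv2.resize(f[y:y+h,x:x+w],None,fx=k,fy=k,interpolation=cv2.INTER_CUBIC)
# top: gauge+stud x 185..355, y 172..242 ; side gauge 270..330,260..330 ; stud 250..320,165..265
a=c(t,190,175,160,70,5)
b=np.hstack([c(s,275,262,40,65,5)[:300],c(s,245,165,75,60,5)[:300]]); b=cv2.copyMakeBorder(b[:250],0,0,0,800-b.shape[1],0)
cv2.imwrite("pics/crop1.png",np.vstack([a,b])[:600,:,::-1])
E
```

```text
(no output)
```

View pics/crop1.png

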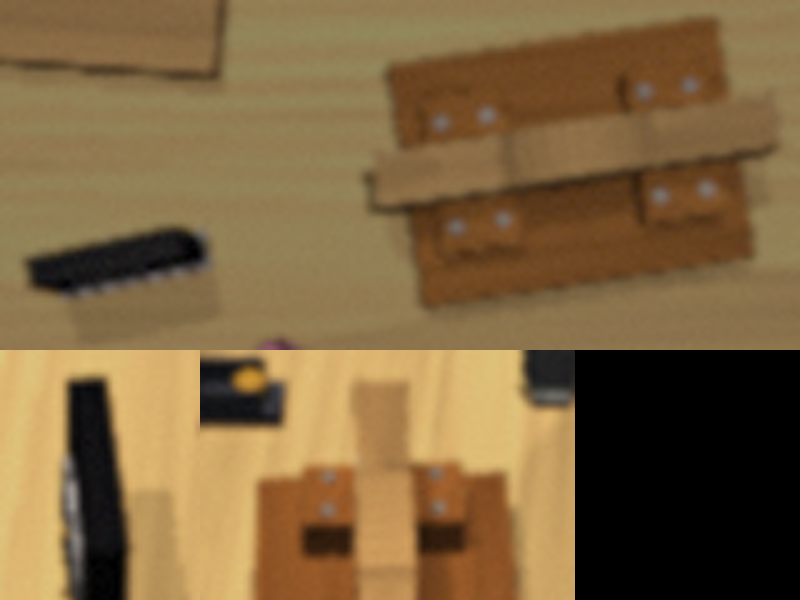

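Confirmed: the black housing has its white dial on the left in the side view, which is +x. That puts the gauge at about (213,227) in the top view. Stud corners are readable in the crop. Next I fit the poses.

```bash
cat > h.py <<'E'
import numpy as np,cv2,pickle
from scipy.optimize import least_squares,minimize
def proj(d,P):
    P=np.atleast_2d(P); T=d["camera_from_world"]; c=P@T[:3,:3].T+T[:3,3]
    return np.c_[d["cx"]+d["fx"]*c[:,0]/-c[:,2], d["cy"]-d["fy"]*c[:,1]/-c[:,2]]
def place(p,L):
    L=np.asarray(L,float); c,s=np.cos(p[2]),np.sin(p[2])
    return np.c_[p[0]+c*L[:,0]-s*L[:,1], p[1]+s*L[:,0]+c*L[:,1], L[:,2]]
def ray(d,uv,z):
    T=d["camera_from_world"];R=T[:3,:3];o=-R.T@T[:3,3]
    v=R.T@np.array([(uv[0]-d["cx"])/d["fx"],-(uv[1]-d["cy"])/d["fy"],-1]); return o+v*(z-o[2])/v[2]
E
python3 - <<'E'
from h import *
t=pickle.load(open("top0.pkl","rb"));s=pickle.load(open("side0.pkl","rb"))
c=lambda x,y:np.array([190+x/5-.4,175+y/5-.4])
uv=np.array([c(*p) for p in [(388,66),(718,17),(755,255),(422,307),(372,155),(378,210),(773,95),(778,148)]])
L=[(.092,.125,.038),(.092,-.125,.038),(-.092,-.125,.038),(-.092,.125,.038),(.019,.145,.111),(-.019,.145,.111),(.019,-.145,.111),(-.019,-.145,.111)]
f=lambda p:(proj(t,place(p,L))-uv).ravel()
r=least_squares(f,[.6,0,0]);print("stud",r.x,np.round(r.fun.reshape(-1,2),1).tolist())
print("crown in side",proj(s,place(r.x,[(0,0,.127)])))
# gauge silhouette
h=np.array([(x,y,z) for x in(-.012,.012) for y in(-.056,.056) for z in(.012,.13)])
def mask(d,b):
    g=d["frame"].max(2).astype(np.uint8);m=np.zeros(g.shape,np.uint8);x,y,w,hh=b;m[y:y+hh,x:x+w]=(g[y:y+hh,x:x+w]<60);return m
ms=[(t,mask(t,(190,215,45,25))),(s,mask(s,(280,262,30,65)))]
def cost(p):
    e=0
    for d,m in ms:
        q=cv2.convexHull((proj(d,place(p,h))*16).astype(np.int32)); a=np.zeros((420,560),np.uint8)
        cv2.fillConvexPoly(a,q,1,cv2.LINE_8,4); e+=(a!=m).sum()
    return e
p0=ray(t,(213,227),.1); best=min((minimize(cost,[p0[0]+dx,p0[1],y],method="Nelder-Mead",options=dict(initial_simplex=[[p0[0]+dx,p0[1],y],[p0[0]+dx+.02,p0[1],y],[p0[0]+dx,p0[1]+.02,y],[p0[0]+dx,p0[1],y+.1]])) for y in(-.1,.1,.25,.0) for dx in(-.01,.01)),key=lambda r:r.fun)
print("gauge",best.x,best.fun,[m.sum() for _,m in ms])
E
```

```text
stud [ 0.55240231 -0.02381275  0.13360559] [[-0.4, -0.3], [-0.3, -0.4], [0.3, 0.7], [0.1, 0.4], [-0.6, 0.1], [-0.2, -0.3], [0.1, -0.1], [0.9, -0.1]]
crown in side [[281.04119044 196.25773795]]
gauge [0.47988939 0.30703192 0.12017482] 244.0 [np.uint64(244), np.uint64(450)]
```

Emit:
servo_tool --plan '[6,31,27,13,0,0,40,6,31,27,13,0,0,40,6,31,27,13,0,0,40,6,31,27,13,0,0,40,6,31,27,13,0,0,40,6,31,27,13,0,0,40,6,31,27,13,0,0,40,6,31,27,13,0,0,40,6,31,27,13,0,0,40,6,33,62,13,0,0,65,6,33,62,13,0,0,65,6,33,62,13,0,0,65,6,33,62,13,0,0,65,6,33,62,13,0,0,65,6,33,62,13,0,0,65,6,33,62,13,0,0,65,6,28.5,92,13,0,0,80,6,28.5,92,13,0,0,80,6,28.5,92,13,0,0,80,6,28.5,92,13,0,0,80]' --newtons 20

```text
time_s: 2.1
tcp_pos: [0.4909, 0.1977, 0.3525]
ee_rot: [0.662, 0.749, -0.0, 0.0]
wrist_force: [1.2, 0.1, -0.2]
gripper_width: 0.0599
```

Emit:
servo_tool --plan '[6,0,0,0,0,0,0,6,0,0,0,0,0,0]'

```text
time_s: 2.3
tcp_pos: [0.4909, 0.1974, 0.3523]
ee_rot: [0.66, 0.751, -0.0, 0.0]
wrist_force: [0.4, -0.8, -0.4]
gripper_width: 0.0601
```

```bash
python3 - <<'E'
from workcell import r
from h import *
s=r.observe(); print({k:np.round(v,4).tolist() for k,v in s.items() if k in("time_s","tcp_pos","ee_rot","joints","wrist_force")})
w=r.snapshot("wrist");t=r.snapshot("top");pickle.dump((w,t,s),open("w1.pkl","wb"))
cv2.imwrite("pics/w1.png",w["frame"][:,:,::-1]); print(np.round(w["camera_from_world"],4).tolist(),w["fx"],w["cx"],w["cy"])
E
```

```text
{'time_s': 2.3, 'joints': [0.3913, 0.0853, -0.8737, 1.504, 0.0656, 1.5832, -0.3518], 'tcp_pos': [0.4909, 0.1974, 0.3523], 'ee_rot': [0.6604, 0.7509, -0.0003, 0.0], 'wrist_force': [0.4117, -0.8195, -0.385]}
[[0.9917, 0.1283, -0.0011, -0.5122], [-0.1243, 0.9586, -0.2561, -0.0636], [-0.0318, 0.2541, 0.9667, -0.5497], [0.0, 0.0, 0.0, 1.0]] 344.48685817314924 280.3611933047665 211.81302030240477
```

View pics/w1.png

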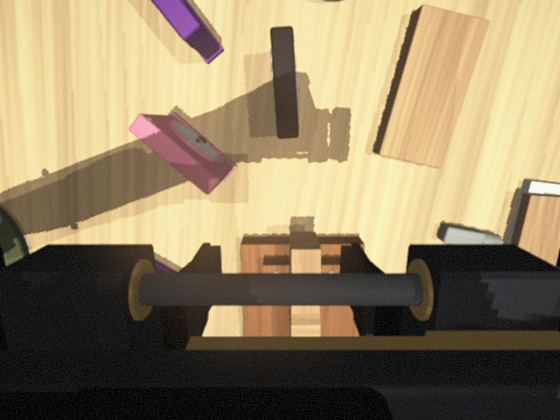

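The wrist view shows the black gauge from above, top face at roughly (272–292,28) to (277–297,136). The pink decoy is at (185,150) and the stud at (303,280). I'll enlarge the gauge for corner pixels.

```bash
python3 - <<'E'
from h import *
w,t,s=pickle.load(open("w1.pkl","rb"))
f=w["frame"][15:150,240:340]; f=np.clip(f.astype(float)*1.8+20,0,255).astype(np.uint8)
a=cv2.resize(f,None,fx=4.4,fy=4.4,interpolation=cv2.INTER_CUBIC)
cv2.imwrite("pics/w1c.png",a[:,:,::-1]); print(a.shape)
E
```

```text
(594, 440, 3)
```

View pics/w1c.png

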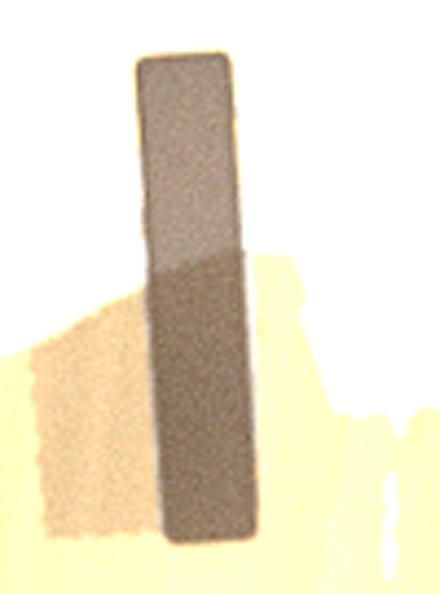

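The crop shows the top face cleanly, with corners TL(137,57), TR(231,54), BR(257,540) and BL(164,543). I'll solve the pose from those.

```bash
python3 - <<'E'
from h import *
w,t,s=pickle.load(open("w1.pkl","rb"))
uv=np.array([(240+x/4.4-.4,15+y/4.4-.4) for x,y in[(137,57),(231,54),(257,540),(164,543)]])
P=np.array([ray(w,u,.13) for u in uv]);print(P.round(4));e=[np.linalg.norm(P[i]-P[(i+1)%4]) for i in range(4)];print(e)
L=[(-.012,.056,.13),(.012,.056,.13),(.012,-.056,.13),(-.012,-.056,.13)]
q=least_squares(lambda p:(proj(w,place(p,L))-uv).ravel(),[.48,.3,.1]);print(q.x,np.degrees(q.x[2]),q.fun.round(1))
from scipy.spatial.transform import Rotation as R
y=R.from_quat(s["ee_rot"]).apply([0,1,0]);print("jaw dir deg",np.degrees(np.arctan2(y[1],y[0])))
d=(q.x[:2]-s["tcp_pos"][:2])*100;print("shift",d,(.103-s["tcp_pos"][2])*100)
E
```

```text
[[0.4608 0.3552 0.13  ]
 [0.4821 0.3586 0.13  ]
 [0.5035 0.2512 0.13  ]
 [0.4807 0.2475 0.13  ]]
[np.float64(0.021611413306389042), np.float64(0.10950737463874423), np.float64(0.023097592935816706), np.float64(0.10952828360380126)]
[0.48181314 0.30292703 0.18830574] 10.789124082253856 [-1.2 -0.7  1.2 -1.6  0.4  1.  -0.4  1.7]
jaw dir deg 7.338785616707935
shift [-0.9133072 10.5549309] -24.9325494474098
```

Emit:
servo_tool --plan '[6,-0.9,10.6,-8,0,0,3.4,6,-0.9,10.6,-8,0,0,3.4,6,-0.9,10.6,-8,0,0,3.4,6,-0.9,10.6,-12,0,0,3.4,6,-0.9,10.6,-16,0,0,3.4,6,-0.9,10.6,-19,0,0,3.4,6,-0.9,10.6,-21.5,0,0,3.4,6,-0.9,10.6,-23.5,0,0,3.4,6,-0.9,10.6,-24.9,0,0,3.4,6,-0.9,10.6,-24.9,0,0,3.4]'

```text
time_s: 3.4
tcp_pos: [0.4824, 0.2997, 0.1015]
ee_rot: [0.64, 0.768, -0.002, -0.001]
wrist_force: [0.0, 0.2, 0.3]
gripper_width: 0.0598
```

Emit:
servo_tool --plan '[1.5,0,0,0,0,0,0,1.5,0,0,0,0,0,0,1.5,0,0,0,0,0,0,1.5,0,0,0,0,0,0,1.5,0,0,0,0,0,0,1.5,0,0,0,0,0,0]' --newtons 25

```text
time_s: 4.0
tcp_pos: [0.4827, 0.3021, 0.1039]
ee_rot: [0.639, 0.769, 0.0, 0.0]
wrist_force: [-0.4, -0.0, 0.3]
gripper_width: 0.0237
```

```bash
python3 - <<'E'
from workcell import r
from h import *
s=r.observe(); print({k:np.round(v,4).tolist() for k,v in s.items() if k in("time_s","tcp_pos","ee_rot","joints","wrist_force","wrist_torque","gripper_width")})
w=r.snapshot("wrist");a=r.snapshot("side");t=r.snapshot("top");pickle.dump((w,a,t,s),open("w2.pkl","wb"))
cv2.imwrite("pics/w2.png",np.hstack([w["frame"][:330,100:480],cv2.resize(a["frame"][230:350,230:370],None,fx=2.75,fy=2.75,interpolation=cv2.INTER_CUBIC)])[:,:,::-1])
E
```

```text
{'time_s': 4.0, 'joints': [0.1473, 0.3702, -0.8948, 1.7734, 0.3148, 1.1489, -0.662], 'tcp_pos': [0.4827, 0.3021, 0.1039], 'ee_rot': [0.6393, 0.7689, 0.0001, 0.0001], 'wrist_force': [-0.4022, -0.0165, 0.2538], 'wrist_torque': [-0.0603, -0.0522, -0.0694], 'gripper_width': 0.0237}
```

View pics/w2.png

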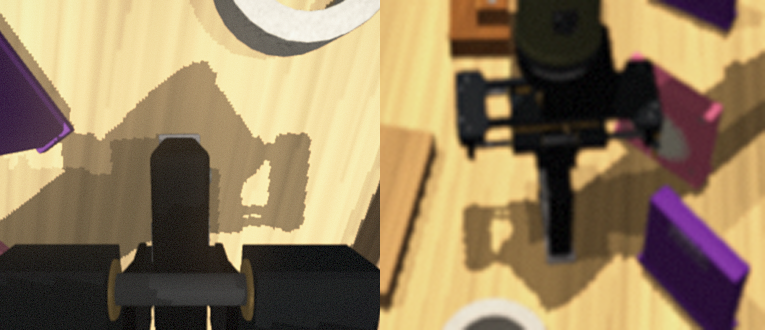

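The gauge is held, with a 23.7 mm opening. The dial can't be seen from the working pose, so I'll first lift it level and turn the dial towards the side camera to read the marker.

```bash
python3 - <<'E'
import numpy as np
from scipy.spatial.transform import Rotation as R
for a,e in((60,0),(85,0),(85,35),(85,25)):
    q=R.from_euler("ZY",[a,-e],degrees=True)*R.from_euler("Z",-10.5,degrees=True); print(a,e,q.as_rotvec(degrees=True).round(1))
E
```

```text
60 0 [ 0.   0.  49.5]
85 0 [ 0.   0.  74.5]
85 35 [ 27.8 -25.2  72. ]
85 25 [ 19.9 -18.   73.2]
```

Emit:
servo_tool --plan '[1.5,0,0,2,0,0,0,1.5,0,0,6,0,0,0,1.5,0,0,11,0,0,0,1.5,-1,2,16,0,0,8,1.5,-2,4,20,0,0,16,1.5,-3,6,24,0,0,24,1.5,-4,8,28,0,0,32,1.5,-5,11,32,0,0,40,1.5,-6,14,35,0,0,48,1.5,-7,17,38,0,0,56,1.5,-7,20,41,0,0,64,1.5,-7,20,43,0,0,72,1.5,-7,20,44,0,0,74.5,1.5,-7,20,44,0,0,74.5]'

```text
time_s: 5.55
tcp_pos: [0.4128, 0.505, 0.5261]
ee_rot: [0.059, 0.998, -0.009, -0.005]
wrist_force: [-0.0, 0.6, -5.6]
gripper_width: 0.0236
```

```bash
python3 - <<'E'
from workcell import r
import numpy as np
s=r.observe(); print({k:np.round(v,4).tolist() for k,v in s.items() if k in("time_s","tcp_pos","ee_rot","joints","wrist_force","wrist_torque","gripper_width")})
E
```

```text
{'time_s': 5.55, 'joints': [-0.7362, 0.4563, -0.3975, 0.6801, 0.1911, 2.0509, 0.442], 'tcp_pos': [0.4128, 0.505, 0.5261], 'ee_rot': [0.0588, 0.9982, -0.0095, -0.0053], 'wrist_force': [-0.022, 0.5569, -5.6098], 'wrist_torque': [0.178, -0.1872, -0.0624], 'gripper_width': 0.0236}
```

Emit:
servo_tool --plan '[1.5,0,-1,-2,7.5,-0.6,0,1.5,0,-2,-3,15,-1.3,0,1.5,0,-2,-3,22.5,-2,0,1.5,0,-2,-3,30,-2.6,0,1.5,0,-2,-3,30,-2.6,0,1.5,0,-2,-3,30,-2.6,0,1.5,0,-2,-3,30,-2.6,0,1.5,0,-2,-3,30,-2.6,0,1.5,0,-2,-3,30,-2.6,0,1.5,0,-2,-3,30,-2.6,0,1.5,0,-2,-3,30,-2.6,0,1.5,0,-2,-3,30,-2.6,0,1.5,0,-2,-3,30,-2.6,0]'

```text
time_s: 6.85
tcp_pos: [0.413, 0.4835, 0.4988]
ee_rot: [0.058, 0.966, 0.252, 0.003]
wrist_force: [0.0, 0.3, -3.1]
gripper_width: 0.0238
```

```bash
python3 - <<'E'
from workcell import r
from h import *
from scipy.spatial.transform import Rotation as R
fs=[]
for i in range(12):
    d=r.snapshot("side"); fs.append(d["frame"].astype(float))
s=r.observe(); print({k:np.round(v,4).tolist() for k,v in s.items() if k in("time_s","tcp_pos","ee_rot","joints","wrist_force","wrist_torque","gripper_width")})
m=np.mean(fs,0); d["frame"]=m; pickle.dump((d,s,fs),open("s3.pkl","wb"))
Rt=R.from_quat(s["ee_rot"]); zg=-Rt.apply([0,0,1]); yj=Rt.apply([0,1,0]); xg=yj*(1 if yj[1]>0 else -1); yg=np.cross(zg,xg)
c=s["tcp_pos"]-zg*.048+xg*.015; u=proj(d,c)[0]; print("dial px",u, "yg",yg.round(4),"diff noise",np.std(fs,0).mean(), np.abs(fs[0]-fs[-1]).mean())
x,y=int(u[0])-35,int(u[1])-35; a=cv2.resize(np.clip(m[y:y+70,x:x+70],0,255).astype(np.uint8),None,fx=8,fy=8,interpolation=cv2.INTER_CUBIC)
print(x,y);cv2.imwrite("pics/d3.png",a[:,:,::-1])
E
```

```text
{'time_s': 7.45, 'joints': [-0.296, 0.0129, -0.4102, 1.3556, -0.3546, 1.4116, 0.7379], 'tcp_pos': [0.413, 0.4835, 0.4988], 'ee_rot': [0.0578, 0.966, 0.2519, 0.003], 'wrist_force': [0.0076, 0.5026, -2.153], 'wrist_torque': [-0.8643, -0.0752, 0.0306], 'gripper_width': 0.0242}
dial px [322.3612483  288.16232371] yg [-0.9933  0.1133  0.0233] diff noise 1.1042870756880874 1.2903982426303855
287 253
```

View pics/d3.png

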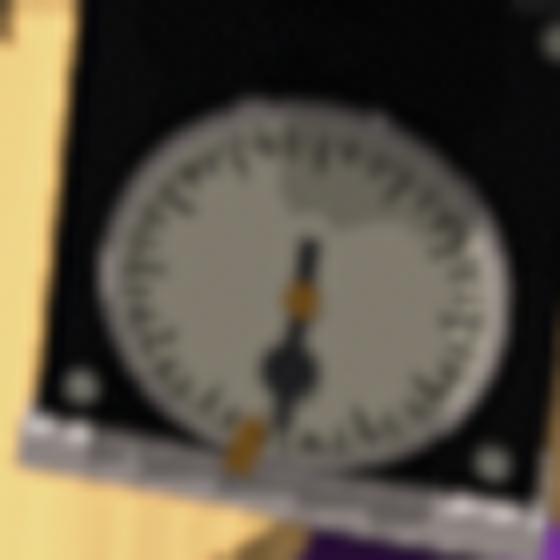

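The dial is clear: hub at crop (300,300), needle tip near (283,430), and the brass marker clip spanning (248,425) to (240,468), clockwise of the needle as expected. Next I measure the angles in the rectified dial plane.

```bash
cat >> h.py <<'E'
from scipy.spatial.transform import Rotation as Ro
def gframe(s,ref):
    Rt=Ro.from_quat(s["ee_rot"]); zg=-Rt.apply([0,0,1]); yj=Rt.apply([0,1,0]); xg=yj*np.sign(yj@ref); return xg,np.cross(zg,xg),zg
def rectify(d,s,c,xg,yg,zg,k=4):   # k px/mm, facing dial: right=+yg, down=-zg ; 100 mm square
    n=100*k; v,u=np.mgrid[0:n,0:n]; P=c+((u.ravel()-n/2)/k/1000)[:,None]*yg-((v.ravel()-n/2)/k/1000)[:,None]*zg
    q=proj(d,P).astype(np.float32).reshape(n,n,2); return cv2.remap(d["frame"].astype(np.float32),q[...,0],q[...,1],cv2.INTER_CUBIC)
E
python3 - <<'E'
from h import *
d,s,fs=pickle.load(open("s3.pkl","rb")); xg,yg,zg=gframe(s,np.array([0,1,0.]))
print("expected needle",np.arctan2(yg[2],zg[2]))
c=s["tcp_pos"]-zg*.048+xg*.015
# shift c in plane so that it projects on the hub
hub=np.array([287+300/8-.44,253+300/8-.44])
o=least_squares(lambda p:proj(d,c+p[0]*yg+p[1]*zg)[0]-hub,[0,0]).x; c=c+o[0]*yg+o[1]*zg; print("offset mm",o*1000)
im=rectify(d,s,c,xg,yg,zg); cv2.imwrite("pics/rect3.png",np.clip(np.hstack([im]),0,255)[:,:,::-1])
v,u=np.mgrid[0:400,0:400]; X=(u-200)/4;Y=(200-v)/4;rad=np.hypot(X,Y)
b=im[...,0]-im[...,2]
for lo,hi in((0,8),(26,46)):
    w=np.where((rad>=lo)&(rad<hi)&(b>40)&(Y<3),b,0); w/=w.sum(); x,y=(w*X).sum(),(w*Y).sum(); print("brass",x,y,"ang",np.arctan2(-x,-y))
g=im.mean(2)
for lo,hi in((-22,-8),(-30,-22),(8,15)):
    rr=range(lo,hi,2); 
    for y in rr:
        row=g[int(200-4*y)]; sel=np.abs(np.arange(400)-200-4*(0.03*y))<24; wt=np.clip(np.median(row[120:280])-10-row,0,None)*sel
        if wt.sum()>0: print(y,round((wt*X[0]).sum()/wt.sum(),2),end="; ")
print()
# base bar edge direction: brightness transition below dial
print([ (x,int(np.argmax(g[330:,200+4*x]>100))) for x in(-45,-30,30,45)])
E
```

```text
expected needle 0.02664136781817459
offset mm [ 3.26525913 -3.02281735]
brass 0.17200783752196003 -0.32707420908263884 ang -0.4841511054659052
brass -7.7198599693438155 -37.38730534100614 ang 0.20362180736696323
-22 -0.28; -20 -0.42; -18 -0.45; -16 -0.34; -14 -0.32; -12 -0.27; -10 -0.16; -30 -0.83; -28 -0.65; -26 -0.46; -24 -0.2; 8 0.4; 10 0.39; 12 0.41; 14 0.48; 
[(-45, 27), (-30, 43), (30, 45), (45, 29)][ WARN:0@0.334] global loadsave.cpp:1063 imwrite_ Unsupported depth image for selected encoder is fallbacked to CV_8U.
```

View pics/rect3.png

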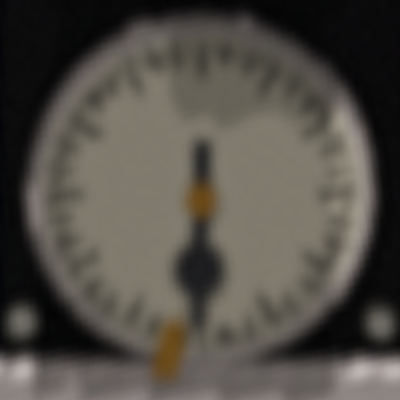

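Marker reads about 0.19–0.21 rad. The spread is parallax from the oblique view, since the hub stands proud of the ring. I'll pitch the dial square to the camera for a clean reading.

Emit:
servo_tool --plan '[1.5,0,-1,1,6.5,-0.7,0.7,1.5,0,-2,3,13,-1.4,1.5,1.5,0,-2,4,19.5,-2.1,2.2,1.5,0,-2,4,26,-2.9,3,1.5,0,-2,4,26,-2.9,3,1.5,0,-2,4,26,-2.9,3,1.5,0,-2,4,26,-2.9,3,1.5,0,-2,4,26,-2.9,3,1.5,0,-2,4,26,-2.9,3,1.5,0,-2,4,26,-2.9,3,1.5,0,-2,4,26,-2.9,3,1.5,0,-2,4,26,-2.9,3,1.5,0,-2,4,26,-2.9,3,1.5,0,-2,4,26,-2.9,3,1.5,0,-2,4,26,-2.9,3]'

```text
time_s: 8.95
tcp_pos: [0.413, 0.4635, 0.5388]
ee_rot: [0.026, 0.885, 0.464, 0.008]
wrist_force: [0.2, -0.3, -2.0]
gripper_width: 0.0238
```

```bash
python3 - <<'E'
from workcell import r
from h import *
fs=[]
for i in range(12): d=r.snapshot("side"); fs.append(d["frame"].astype(float))
s=r.observe(); print({k:np.round(v,4).tolist() for k,v in s.items() if k in("time_s","tcp_pos","joints","wrist_force","gripper_width")})
d["frame"]=np.mean(fs,0); pickle.dump((d,s),open("s4.pkl","wb"))
xg,yg,zg=gframe(s,np.array([0,1,0.])); c=s["tcp_pos"]-zg*.048+xg*.015
T=d["camera_from_world"]; v=-T[:3,:3].T@T[:3,3]-c; v/=np.linalg.norm(v); print("view vs normal (along yg,zg)",v@yg,v@zg,"expected needle",np.arctan2(yg[2],zg[2]))
im=rectify(d,s,c,xg,yg,zg,4); np.save("im4.npy",im)
# ring circle: bright dial on black housing; brass spots
v,u=np.mgrid[0:400,0:400]; X=(u-200)/4;Y=(200-v)/4
b=im[...,0]-im[...,2]; m=(b>35).astype(np.uint8); n,l,st,ce=cv2.connectedComponentsWithStats(m)
for i in range(1,n):
    if st[i,4]>60: print(st[i].tolist(),((ce[i]-200)/4).round(2))
cv2.imwrite("pics/rect4.png",np.clip(cv2.resize(im,None,fx=1.5,fy=1.5),0,255).astype(np.uint8)[:,:,::-1])
E
```

```text
{'time_s': 9.55, 'joints': [-0.1797, -0.1716, -0.223, 1.6638, -0.9331, 1.2529, 1.2295], 'tcp_pos': [0.413, 0.4636, 0.5388], 'wrist_force': [0.9272, 0.2658, -2.9823], 'gripper_width': 0.0238}
view vs normal (along yg,zg) 0.0005785148044013551 -0.011003271550260946 expected needle 0.01811048072133059
[191, 186, 43, 40, 1363] [3.07 1.21]
[160, 322, 43, 70, 2217] [-4.8  39.22]
```

View pics/rect4.png

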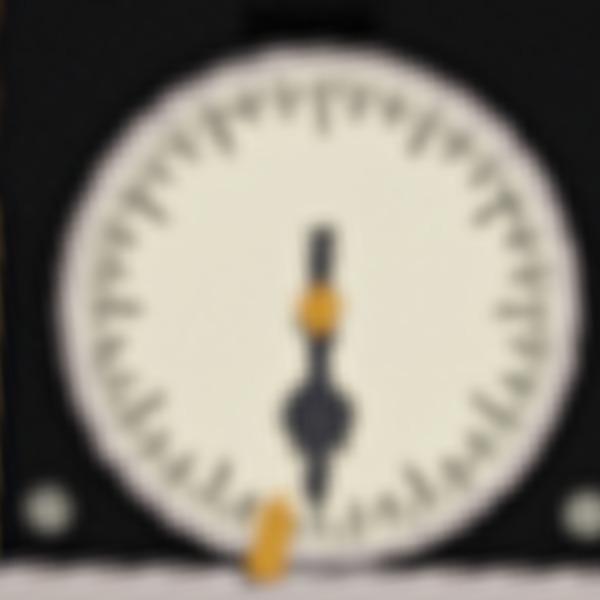

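The square-on view shows the hub at (319,309), the needle tip at about (317,500), and the marker from (278,500) to (265,580). Marker angle is about 0.204 in the tool frame. I'll do a sub-pixel check of the needle and the housing screws.

```bash
python3 - <<'E'
from h import *
im=np.load("im4.npy"); g=im.mean(2); b=im[...,0]-im[...,2]
v,u=np.mgrid[0:400,0:400].astype(float)
w=np.clip(150-g,0,None)*(b<35)*(np.abs(u-212.5)<10)*(v>150)*(v<330)
cs=[(y,(w[y]*u[y]).sum()/w[y].sum()) for y in list(range(155,185))+list(range(222,325)) if w[y].sum()>200]
cs=np.array(cs); k=np.polyfit(cs[:,0],cs[:,1],1); print("needle slope ang",-k[0], "x at hub row",np.polyval(k,204.8))
for x0,y0 in((32,340),(392,342)):
    a=g[y0-14:y0+14,max(x0-14,0):min(x0+14,400)]; yy,xx=np.mgrid[y0-14:y0+14,max(x0-14,0):min(x0+14,400)]; ww=np.clip(a-70,0,None); print("screw",(ww*xx).sum()/ww.sum(),(ww*yy).sum()/ww.sum())
# marker axis PCA + edge line
m=(b>60)&(v>300); p=np.c_[u[m],v[m]]; c=p.mean(0); e=np.linalg.svd(p-c,full_matrices=False)[2][0]; print("marker c",c,"axis ang",np.arctan(-e[0]/e[1]))
# dial/ring: circle fit of bright edge
pts=[]
for t in np.radians(np.arange(-60,241,5)):
    rr=np.arange(150,190,.5); q=cv2.remap(g.astype(np.float32),(214+rr*np.cos(t)).astype(np.float32)[None],(203-rr*np.sin(t)).astype(np.float32)[None],1)[0]
    i=np.argmin(np.diff(q)); pts.append((214+rr[i]*np.cos(t),203-rr[i]*np.sin(t)))
pts=np.array(pts); f=least_squares(lambda p:np.hypot(pts[:,0]-p[0],pts[:,1]-p[1])-p[2],[214,203,172],loss="soft_l1").x; print("ring",f)
for cc in(f[:2],(212.3,204.8)): print("marker ang",np.arctan2(cc[0]-c[0],c[1]-cc[1]))
E
```

```text
needle slope ang 0.016775224583888693 x at hub row 213.14437215105787
screw 31.946160406399088 339.5782308342194
screw 390.0327068013214 342.3306416294547
marker c [180.56828479 358.74304207] axis ang 0.22760831709593515
ring [212.52834319 204.58900224 173.24615096]
marker ang 0.20442925389243113
marker ang 0.20327926769862936
```

Needle agrees with expectation (0.0168 against 0.0181), and the marker is at 0.204 rad. Next I compute the transfer rows to above the knot.

```bash
python3 - <<'E'
from h import *
d,s=pickle.load(open("s4.pkl","rb")); A=np.array(gframe(s,np.array([0,1,0.]))).T; xg=A[:,0]
y0=np.degrees(np.arctan2(xg[1],xg[0]));e0=np.degrees(np.arcsin(xg[2]));print(y0,e0)
p=s["tcp_pos"]; N=14
for i in range(1,N+1):
    f=i/N; B=Ro.from_euler("ZY",[y0+(7.65-y0)*f,-e0*(1-min(1,f*1.15))],degrees=True)
    rv=(B*Ro.from_matrix(A).inv()).as_rotvec(degrees=True)
    a,b,c=np.array([.413,.4636,.5388]),np.array([.48,.27,.40]),np.array([.5527,-.0258,.28])
    q=a+(b-a)*f/.4 if f<.4 else b+(c-b)*(f-.4)/.6
    print("1.5,",", ".join(f"{z:.1f}" for z in (*((q-p)*100),*rv)),",")
E
```

```text
86.14245840209605 55.30111084238476
1.5, 1.2, -3.5, -2.5, -4.6, -0.1, -6.4 ,
1.5, 2.4, -6.9, -5.0, -9.1, 0.8, -12.0 ,
1.5, 3.6, -10.4, -7.4, -13.5, 2.2, -17.5 ,
1.5, 4.8, -13.8, -9.9, -17.9, 4.1, -23.0 ,
1.5, 6.0, -17.3, -12.4, -22.1, 6.3, -28.4 ,
1.5, 7.0, -20.8, -14.5, -26.2, 9.0, -33.7 ,
1.5, 7.9, -24.3, -15.9, -30.1, 12.2, -38.9 ,
1.5, 8.8, -27.8, -17.3, -33.8, 15.7, -43.9 ,
1.5, 9.6, -31.3, -18.7, -37.3, 19.7, -48.8 ,
1.5, 10.5, -34.8, -20.2, -40.6, 24.2, -53.6 ,
1.5, 11.4, -38.4, -21.6, -43.6, 29.0, -58.1 ,
1.5, 12.2, -41.9, -23.0, -46.3, 34.3, -62.4 ,
1.5, 13.1, -45.4, -24.5, -45.7, 37.4, -67.3 ,
1.5, 14.0, -48.9, -25.9, -44.2, 40.0, -72.4 ,
```

Emit:
servo_tool --plan '[1.5,1.2,-3.5,-2.5,-4.6,-0.1,-6.4,1.5,2.4,-6.9,-5,-9.1,0.8,-12,1.5,3.6,-10.4,-7.4,-13.5,2.2,-17.5,1.5,4.8,-13.8,-9.9,-17.9,4.1,-23,1.5,6,-17.3,-12.4,-22.1,6.3,-28.4,1.5,7,-20.8,-14.5,-26.2,9,-33.7,1.5,7.9,-24.3,-15.9,-30.1,12.2,-38.9,1.5,8.8,-27.8,-17.3,-33.8,15.7,-43.9,1.5,9.6,-31.3,-18.7,-37.3,19.7,-48.8,1.5,10.5,-34.8,-20.2,-40.6,24.2,-53.6,1.5,11.4,-38.4,-21.6,-43.6,29,-58.1,1.5,12.2,-41.9,-23,-46.3,34.3,-62.4,1.5,13.1,-45.4,-24.5,-45.7,37.4,-67.3,1.5,14,-48.9,-25.9,-44.2,40,-72.4,1.5,14,-48.9,-25.9,-44.2,40,-72.4,1.5,14,-48.9,-25.9,-44.2,40,-72.4,1.5,14,-48.9,-25.9,-44.2,40,-72.4]'

```text
time_s: 11.25
tcp_pos: [0.5533, -0.0238, 0.2802]
ee_rot: [0.658, 0.753, 0.001, -0.0]
wrist_force: [-0.3, 0.5, -2.7]
gripper_width: 0.0236
```

```bash
cat > look.py <<'E'
from workcell import r
from h import *
import sys
n=sys.argv[1]
s=r.observe(); a=r.snapshot("side");t=r.snapshot("top");w=r.snapshot("wrist"); pickle.dump((a,t,w,s),open(n+".pkl","wb"))
print({k:np.round(v,4).tolist() for k,v in s.items() if k in("time_s","tcp_pos","joints","wrist_force","wrist_torque","gripper_width")})
xg,yg,zg=gframe(s,np.array([1,0,0.])); print("yaw",np.degrees(np.arctan2(xg[1],xg[0])),"roll",np.arctan2(yg[2],zg[2]),"pitch",-xg[2])
def c(d,x,y,w,h,k): return cv2.resize(d["frame"][y:y+h,x:x+w],None,fx=k,fy=k,interpolation=cv2.INTER_CUBIC)
cv2.imwrite(f"pics/{n}.png",np.hstack([c(a,235,130,80,120,5),c(w,130,60,300,250,2.4)[:600,130:530]])[:,:,::-1])
E
python3 look.py p5
```

```text
{'time_s': 11.25, 'joints': [0.2219, 0.104, -0.2436, 1.5981, 0.0227, 1.4414, 0.1115], 'tcp_pos': [0.5533, -0.0238, 0.2802], 'wrist_force': [-0.3103, 0.4749, -2.7456], 'wrist_torque': [0.033, -0.0862, -0.0088], 'gripper_width': 0.0236}
yaw 7.7268525987865155 roll 0.00236040355327579 pitch -0.0014718496451167316
```

View pics/p5.png

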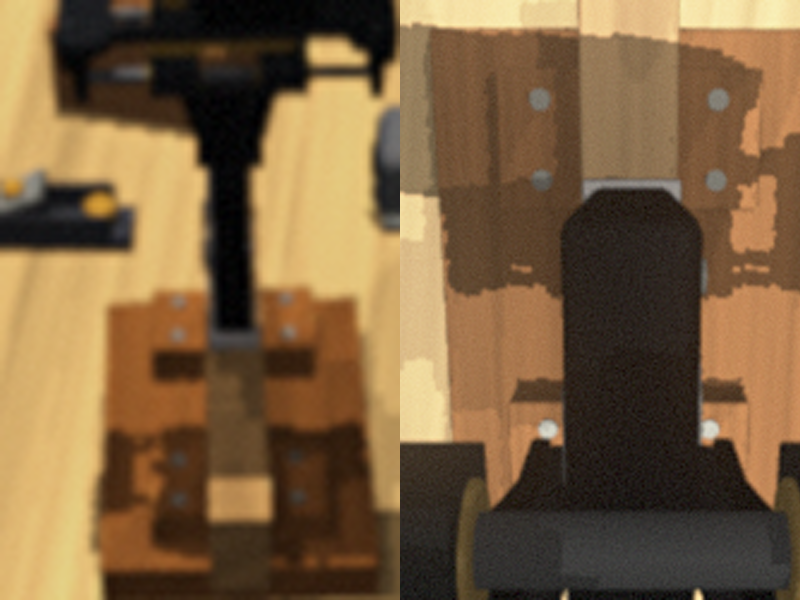

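Good view. In the wrist half the base end is at (583–682,181), the stud edges at x≈580 and 680, and the joist's far edge at row 28. In the side half the base's +y end bottom is at (208–258,347) and the stud runs x≈208–270 below it. I'll compare these with the model projections.

```bash
python3 - <<'E'
from h import *
a,t,w,s=pickle.load(open("p5.pkl","rb")); st=[.5524,-.0238,.1336]
W=lambda P:((proj(w,P)-[130,60])*2.4+[270,1]).round(0).tolist()   # crop px in p5.png right half
S=lambda P:((proj(a,P)-[235,130])*5+2).round(0).tolist()
g=[s["tcp_pos"][0],s["tcp_pos"][1],np.radians(7.7)]; zb=s["tcp_pos"][2]-.105
for yo in(0,.003):
    q=[g[0]-np.sin(g[2])*yo,g[1]+np.cos(g[2])*yo,g[2]]
    E=place(q,[(x,.058,zb+h) for h in(0,.012) for x in(-.015,.015)]); print("gauge end yo",yo,"wrist",W(E),"side",S(E))
J=place(st,[(-.092,.125,.038),(.092,.125,.038)]);print("joist",W(J),S(J))
D=place(st,[(-.019,.1,.111),(.019,.1,.111),(-.019,.145,.111),(.019,.145,.111)]);print("stud",W(D),S(D))
C=place(st,[(-.019,.043,.111+.0082),(.019,.043,.1192),(-.019,.055,.111),(.019,.055,.111)]);print("hump end",W(C),S(C))
f=w["frame"].mean(2); print("stud end rows in wrist full:", [int(x) for x in f[0:75:3,130+(630-270-400+400)//3]])
E
```

```text
gauge end yo 0 wrist [[583.0, 185.0], [677.0, 185.0], [580.0, 186.0], [679.0, 186.0]] side [[256.0, 344.0], [208.0, 345.0], [256.0, 331.0], [207.0, 332.0]]
gauge end yo 0.003 wrist [[582.0, 175.0], [677.0, 175.0], [580.0, 176.0], [680.0, 176.0]] side [[256.0, 348.0], [208.0, 349.0], [256.0, 334.0], [207.0, 335.0]]
joist [[427.0, 20.0], [830.0, 22.0]] [[380.0, 564.0], [96.0, 570.0]]
stud [[578.0, 63.0], [678.0, 64.0], [576.0, -67.0], [680.0, -67.0]] [[266.0, 463.0], [206.0, 465.0], [268.0, 519.0], [207.0, 520.0]]
hump end [[578.0, 217.0], [677.0, 218.0], [579.0, 185.0], [676.0, 185.0]] [[263.0, 388.0], [204.0, 390.0], [264.0, 411.0], [205.0, 412.0]]
stud end rows in wrist full: [214, 214, 215, 216, 216, 216, 217, 215, 215, 218, 214, 217, 220, 219, 216, 219, 216, 218, 218, 219, 199, 200, 201, 203, 122]
```

Gauge ends match to within 1–2 mm. The stud's y differs slightly between cameras, so I'll make one overlay to settle it.

```bash
python3 - <<'E'
from h import *
a,t,w,s=pickle.load(open("p5.pkl","rb")); a0=pickle.load(open("side0.pkl","rb")); t0=pickle.load(open("top0.pkl","rb")); st=[.5524,-.0238,.1336]
L=place(st,[(x,y,.038) for x in(-.092,.092) for y in(-.125,.125)]+[(x,y,.111) for x in(-.019,.019) for y in(-.145,.145)]+[(x,y,.127) for x in(-.019,.019) for y in (0,)])
def ov(d,x,y,wd,h,k):
    im=cv2.resize(d["frame"][y:y+h,x:x+wd],None,fx=k,fy=k,interpolation=cv2.INTER_CUBIC)
    for p in proj(d,L):
        q=np.round((p-[x,y]+.5)*k).astype(int); cv2.drawMarker(im,tuple(int(z) for z in q),(0,255,255),cv2.MARKER_CROSS,12,1)
    return im
A=ov(a0,247,160,70,100,6); B=ov(w,150,0,190,150,2)
B=cv2.resize(w["frame"][0:150,130:430],None,fx=1.26,fy=1.26)
B=ov(w,160,20,95,75,4)
T=ov(t0,260,172,95,70,4)
cv2.imwrite("pics/ov.png",np.hstack([A,cv2.resize(np.vstack([B,T[:,:380],]),(380,580))[:600] if 0 else cv2.copyMakeBorder(np.vstack([B,T]),0,20,0,0,0)])[:,:,::-1])
E
```

```text
(no output)
```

View pics/ov.png

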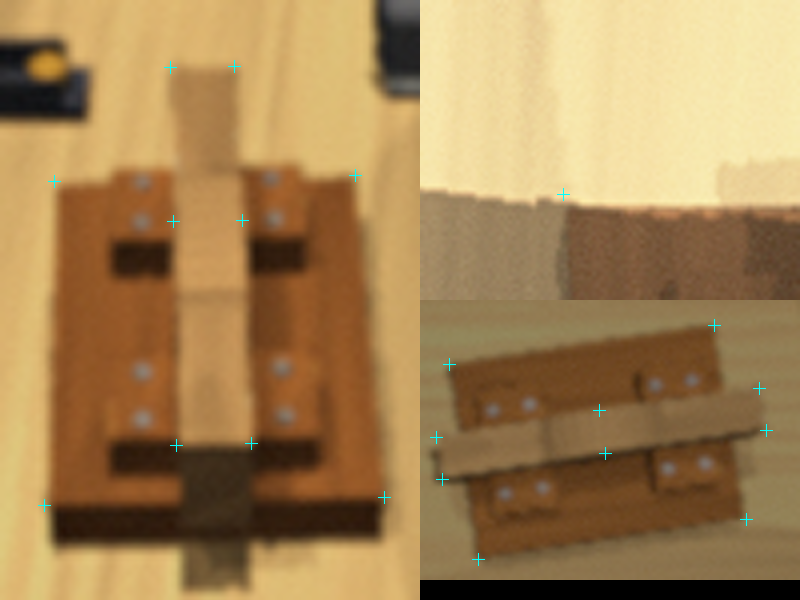

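```bash
python3 - <<'E'
from h import *
from workcell import r
print(r.observe()["tcp_pos"])
w,t,s=pickle.load(open("w1.pkl","rb"))
for st in([.5524,-.0238,.1336],[.5524,-.0273,.1336]):
    print(proj(w,place(st,[(-.092,.125,.038),(.092,.125,.038),(-.019,.145,.111),(.019,.145,.111),(-.019,.055,.111),(.019,.055,.111)])).round(1).tolist())
g=w["frame"].astype(int)
for c in(255,303,345): print(c,[tuple(g[y,c]) and int(g[y,c,2]) for y in range(208,256,2)])
a,t,w,s=pickle.load(open("p5.pkl","rb")); st=[.5524,-.0238,.1336]
print(proj(w,place(st,[(-.019,.145,.111),(.019,.145,.111)])),[int(x) for x in w["frame"][0:60:2,283,2]])
E
```

```text
[ 0.55318949 -0.02396813  0.2805525 ]
[[239.4, 242.1], [365.0, 241.6], [290.6, 246.7], [321.2, 246.5], [290.4, 311.2], [319.4, 311.1]]
[[239.2, 244.3], [364.6, 243.8], [290.2, 249.3], [320.7, 249.2], [290.1, 313.6], [319.0, 313.4]]
255 [169, 176, 167, 173, 170, 173, 170, 172, 171, 174, 169, 173, 170, 113, 84, 63, 51, 52, 72, 92, 93, 92, 90, 90]
303 [178, 179, 183, 179, 144, 109, 108, 111, 95, 86, 84, 87, 64, 66, 61, 63, 62, 63, 61, 61, 73, 127, 139, 133]
345 [170, 174, 172, 177, 178, 182, 183, 175, 176, 179, 179, 180, 174, 125, 68, 39, 45, 40, 66, 26, 30, 30, 22, 33]
[[257.51330639  31.45857961]
 [300.90883573  31.59948899]] [167, 174, 175, 182, 180, 177, 179, 175, 177, 178, 178, 179, 177, 173, 175, 178, 177, 175, 129, 139, 141, 140, 143, 143, 140, 139, 136, 140, 137, 141]
```

The wrist camera is the sharpest here, at about 1.1 px/mm. In both poses it puts the gauge roughly 3–4 mm too far along +y relative to the stud, so I shift by -3.5 mm in y and descend.

Emit:
servo_tool --plan '[1.5,0,-0.35,-1,0,0,0,1.5,0,-0.35,-2.2,0,0,0,1.5,0,-0.35,-3.3,0,0,0,1.5,0,-0.35,-4,0,0,0,1.5,0,-0.35,-4.4,0,0,0,1.5,0,-0.35,-4.4,0,0,0,1.5,0,-0.35,-4.4,0,0,0]'

```text
time_s: 12.1
tcp_pos: [0.5532, -0.0289, 0.236]
ee_rot: [0.658, 0.753, 0.0, 0.0]
wrist_force: [0.4, -0.5, -2.4]
gripper_width: 0.0242
```

```bash
python3 - <<'E'
from h import *
from workcell import r
s=r.observe();w=r.snapshot("wrist"); pickle.dump((w,s),open("w6.pkl","wb")); print(s["time_s"],s["tcp_pos"],s["wrist_force"])
xg,yg,zg=gframe(s,np.array([1,0,0.])); yaw=np.arctan2(xg[1],xg[0]);print(np.degrees(yaw),yg[2],xg[2])
st=[.5524,-.0238,.1336]; zb=s["tcp_pos"][2]-.105
print("pred stud end",proj(w,place(st,[(-.019,.145,.111),(.019,.145,.111)])).round(1).tolist())
print("pred base end",proj(w,place([*s["tcp_pos"][:2],yaw],[(-.015,.058,zb),(.015,.058,zb),(-.015,.058,zb+.012),(.015,.058,zb+.012)])).round(1).tolist())
print("scale stud/base px per mm", [np.linalg.norm(np.diff(proj(w,place(st,[(0,y,z),(0,y+.01,z)])),axis=0))/10 for y,z in((.145,.111),(.058,.127))])
u=int(proj(w,place(st,[(0,.1,.111)]))[0,0]); print(u)
for c in(u-6,u+6): print([f"{y}:{int(w['frame'][y,c-1:c+2,2].mean())}" for y in range(0,150,2)])
E
```

```text
12.1 [ 0.55320062 -0.02892367  0.23604285] [ 0.41825623 -0.5469254  -2.38408097]
7.643230543322019 0.00046380364113892336 0.0006054450544941838
pred stud end [[254.4, 8.8], [305.3, 8.8]]
pred base end [[260.2, 136.3], [299.7, 136.3], [259.2, 137.0], [300.6, 137.0]]
scale stud/base px per mm [np.float64(1.5116702957983998), np.float64(1.3551569760473672)]
279
['0:164', '2:165', '4:166', '6:165', '8:165', '10:164', '12:165', '14:131', '16:138', '18:139', '20:138', '22:138', '24:137', '26:137', '28:138', '30:137', '32:137', '34:137', '36:135', '38:136', '40:138', '42:138', '44:138', '46:140', '48:137', '50:139', '52:138', '54:137', '56:138', '58:138', '60:140', '62:147', '64:147', '66:148', '68:148', '70:148', '72:115', '74:85', '76:87', '78:86', '80:87', '82:85', '84:87', '86:85', '88:85', '90:86', '92:85', '94:85', '96:82', '98:83', '100:84', '102:82', '104:82', '106:81', '108:84', '110:82', '112:82', '114:80', '116:81', '118:80', '120:80', '122:81', '124:82', '126:81', '128:77', '130:80', '132:77', '134:79', '136:130', '138:74', '140:18', '142:23', '144:22', '146:24', '148:15']
['0:173', '2:172', '4:175', '6:171', '8:173', '10:176', '12:173', '14:134', '16:133', '18:134', '20:134', '22:135', '24:134', '26:136', '28:136', '30:135', '32:136', '34:135', '36:136', '38:137', '40:135', '42:136', '44:137', '46:135', '48:135', '50:134', '52:134', '54:132', '56:133', '58:134', '60:134', '62:136', '64:134', '66:132', '68:134', '70:132', '72:135', '74:104', '76:79', '78:78', '80:76', '82:78', '84:87', '86:84', '88:84', '90:88', '92:84', '94:83', '96:83', '98:85', '100:85', '102:84', '104:86', '106:80', '108:81', '110:82', '112:83', '114:83', '116:82', '118:81', '120:80', '122:82', '124:80', '126:81', '128:81', '130:79', '132:79', '134:86', '136:133', '138:63', '140:19', '142:22', '144:18', '146:25', '148:29']
```

Emit:
servo_tool --plan '[1.5,0,0.12,-0.1,0,0,0,1.5,0,0.12,-0.2,0,0,0,1.5,0,0.12,-0.2,0,0,0,1.5,0,0.12,-0.2,0,0,0]'

```text
time_s: 12.55
tcp_pos: [0.553, -0.0278, 0.2338]
ee_rot: [0.658, 0.753, 0.0, -0.0]
wrist_force: [-0.0, 0.1, -2.5]
gripper_width: 0.0238
```

Emit:
servo_tool --plan '[1.5,0,0,-0.1,0,0,0,1.5,0,0,-0.1,0,0,0,1.5,0,0,-0.1,0,0,0]'

```text
time_s: 12.85
tcp_pos: [0.553, -0.0278, 0.2328]
ee_rot: [0.658, 0.753, 0.0, -0.0]
wrist_force: [0.7, 0.2, -2.0]
gripper_width: 0.0239
```

Emit:
servo_tool --plan '[1.5,0,0,-0.1,0,0,0,1.5,0,0,-0.1,0,0,0,1.5,0,0,-0.1,0,0,0]'

```text
time_s: 13.15
tcp_pos: [0.553, -0.0277, 0.2318]
ee_rot: [0.658, 0.753, 0.0, -0.0]
wrist_force: [-0.6, 0.4, -3.5]
gripper_width: 0.0241
```

Emit:
servo_tool --plan '[1.5,0,0,-0.08,0,0,0,1.5,0,0,-0.08,0,0,0,1.5,0,0,-0.08,0,0,0]'

```text
time_s: 13.45
tcp_pos: [0.5531, -0.0278, 0.2317]
ee_rot: [0.658, 0.753, 0.0, 0.0]
wrist_force: [-1.7, 0.5, 2.6]
gripper_width: 0.024
```

Emit:
servo_tool --plan '[1.5,0,0,-0.08,0,0,0,1.5,0,0,-0.08,0,0,0,1.5,0,0,-0.08,0,0,0]'

```text
time_s: 13.75
tcp_pos: [0.5532, -0.0279, 0.2316]
ee_rot: [0.658, 0.753, 0.0, 0.0]
wrist_force: [-3.7, -0.2, 6.2]
gripper_width: 0.024
```

Contact at TCP z ≈ 0.2317. I'll ease off to a light touch and check centring numerically from the wrist view.

Emit:
servo_tool --plan '[1.5,0,0,0.1,0,0,0,1.5,0,0,0.1,0,0,0,1.5,0,0,0.1,0,0,0,1.5,0,0,0.1,0,0,0]'

```text
time_s: 14.15
tcp_pos: [0.5532, -0.0278, 0.2316]
ee_rot: [0.658, 0.753, 0.0, 0.0]
wrist_force: [-1.8, 0.4, 4.9]
gripper_width: 0.0236
```

```bash
python3 - <<'E'
from h import *
from workcell import r
s=r.observe();w=r.snapshot("wrist"); pickle.dump((w,s),open("w7.pkl","wb")); print(s["time_s"],s["tcp_pos"],s["wrist_force"],s["wrist_torque"])
xg,yg,zg=gframe(s,np.array([1,0,0.])); yaw=np.arctan2(xg[1],xg[0]);print(np.degrees(yaw),yg[2],xg[2])
st=[.5524,-.0238,.1336]
A=proj(w,place(st,[(-.019,.145,.111),(.019,.145,.111)]));B=proj(w,place([*s["tcp_pos"][:2],yaw],[(-.015,.058,.127),(.015,.058,.127)]));print(A.round(1).tolist(),B.round(1).tolist())
u=279
for c in(u-6,u+6): print([f"{y}:{int(w['frame'][y,c-1:c+2,2].mean())}" for y in [*range(0,24),*range(128,142)]])
for row in (60,133,134,135,136): print(row,[f"{x}:{int(w['frame'][row,x,2])}" for x in [*range(248,266),*range(294,312)]])
E
```

```text
14.15 [ 0.55316115 -0.02780068  0.23163883] [-1.84991441  0.43713959  4.88451338] [-0.02260538  0.46182399  0.04571662]
7.637771934073366 0.0003323646593426096 0.0007191756496246498
[[253.8, 8.6], [305.5, 8.6]] [[260.1, 136.3], [299.7, 136.3]]
['0:166', '1:166', '2:165', '3:165', '4:165', '5:165', '6:164', '7:165', '8:164', '9:162', '10:165', '11:168', '12:161', '13:136', '14:124', '15:132', '16:138', '17:137', '18:138', '19:139', '20:139', '21:137', '22:135', '23:136', '128:81', '129:83', '130:79', '131:82', '132:79', '133:75', '134:84', '135:112', '136:127', '137:102', '138:59', '139:23', '140:22', '141:19']
['0:174', '1:172', '2:174', '3:173', '4:174', '5:173', '6:175', '7:173', '8:174', '9:174', '10:175', '11:174', '12:171', '13:144', '14:125', '15:128', '16:135', '17:137', '18:135', '19:137', '20:137', '21:135', '22:135', '23:134', '128:83', '129:79', '130:82', '131:83', '132:82', '133:77', '134:84', '135:116', '136:130', '137:103', '138:60', '139:22', '140:24', '141:22']
60 ['248:98', '249:98', '250:100', '251:97', '252:94', '253:93', '254:88', '255:95', '256:124', '257:148', '
[... 1069 characters left out ...]
 '253:41', '254:39', '255:41', '256:44', '257:64', '258:67', '259:72', '260:88', '261:109', '262:108', '263:111', '264:114', '265:114', '294:114', '295:114', '296:112', '297:113', '298:115', '299:116', '300:106', '301:84', '302:77', '303:75', '304:58', '305:53', '306:55', '307:59', '308:55', '309:57', '310:58', '311:61']
136 ['248:41', '249:46', '250:41', '251:38', '252:47', '253:42', '254:39', '255:37', '256:46', '257:62', '258:62', '259:76', '260:107', '261:126', '262:133', '263:130', '264:132', '265:133', '294:137', '295:137', '296:134', '297:136', '298:130', '299:134', '300:123', '301:86', '302:81', '303:75', '304:60', '305:58', '306:56', '307:53', '308:58', '309:57', '310:60', '311:59']
```

Wrist check: the base centre and the knot centre coincide in x and y (offset about 0 mm). The gauge stands level with light contact. Now I start the rock over the knot.

Emit:
servo_tool --plan '[1.5,0.024,-0.18,0.03,0.99,0.13,0,1.5,0.05,-0.363,0.03,1.98,0.27,0,1.5,0.074,-0.545,0.03,2.97,0.4,0,1.5,0.1,-0.727,0.034,3.96,0.53,0,1.5,0.123,-0.91,0.036,4.95,0.66,0,1.5,0.147,-1.092,0.038,5.95,0.8,0,1.5,0.147,-1.092,0.038,5.95,0.8,0,1.5,0.147,-1.092,0.038,5.95,0.8,0]'

```text
time_s: 15.0
tcp_pos: [0.5547, -0.0395, 0.2314]
ee_rot: [0.658, 0.751, 0.035, -0.039]
wrist_force: [-0.0, -1.3, 2.2]
gripper_width: 0.0239
```

```bash
cat > st.py <<'E'
from h import *
from workcell import r
s=r.observe(); print(s["time_s"],s["tcp_pos"].round(4) if hasattr(s["tcp_pos"],"round") else s["tcp_pos"],np.round(s["wrist_force"],2),np.round(s["wrist_torque"],2))
xg,yg,zg=gframe(s,np.array([1,0,0.])); print("yaw",np.degrees(np.arctan2(xg[1],xg[0])),"roll",np.arctan2(yg[2],zg[2]),"pitch",xg[2]); b=s["tcp_pos"]-.1047*zg; print("base centre",b, "along stud",(b-[.5530,-.0278,.127])@[-.133,.991,0])
E
python3 st.py
```

```text
15.0 [ 0.5547 -0.0395  0.2314] [-0.01 -1.28  2.23] [-0.6  -0.18  0.02]
yaw 7.593302957141938 roll 0.10434174842051282 pitch 0.00041026627070263333
base centre [ 0.5532922  -0.02866476  0.12727889] along stud -0.0008958396912788514
```

Emit:
servo_tool --plan '[1.5,0.024,-0.17,0.01,0.99,0.13,0,1.5,0.05,-0.34,0.02,1.98,0.27,0,1.5,0.074,-0.51,0.025,2.97,0.4,0,1.5,0.1,-0.69,0.03,3.96,0.53,0,1.5,0.123,-0.87,0.035,4.95,0.66,0,1.5,0.142,-1.02,0.04,5.69,0.76,0,1.5,0.142,-1.02,0.04,5.69,0.76,0,1.5,0.142,-1.02,0.04,5.69,0.76,0,1.5,0.142,-1.02,0.04,5.69,0.76,0]' --newtons 40

```text
time_s: 15.9
tcp_pos: [0.5555, -0.0485, 0.2317]
ee_rot: [0.655, 0.749, 0.067, -0.078]
wrist_force: [-0.5, -0.6, -1.4]
gripper_width: 0.0236
```

```bash
python3 st.py; python3 - <<'E'
from h import *
from workcell import r
w=r.snapshot("wrist"); a=r.snapshot("side"); pickle.dump((w,a,r.observe()),open("w8.pkl","wb")); w7,_=pickle.load(open("w7.pkl","rb"))
# shift of gauge's visible end (housing/base) in the gripper-fixed wrist picture between level and rocked
for f in (w7["frame"],w["frame"]):
    print([f"{y}:{int(f[y,272:286,2].mean())}" for y in range(124,144)], [f"{y}:{int(f[y,272:286].mean())}" for y in range(144,150,2)])
im=np.hstack([cv2.resize(x["frame"][0:190,200:360],None,fx=2.5,fy=2.5) for x in(w7,w)]); cv2.imwrite("pics/w8.png",im[:,:,::-1])
E
```

```text
15.9 [ 0.5555 -0.0485  0.2317] [-0.5  -0.63 -1.35] [-0.6  -0.21  0.02]
yaw 7.675735942374274 roll 0.20568368445849292 pitch -0.0007839318829761105
base centre [ 0.55255517 -0.02734935  0.1291863 ] along stud 0.0005057566454738585
['124:81', '125:80', '126:79', '127:80', '128:80', '129:79', '130:79', '131:80', '132:80', '133:72', '134:81', '135:113', '136:129', '137:105', '138:58', '139:24', '140:21', '141:20', '142:24', '143:22'] ['144:29', '146:27', '148:28']
['124:141', '125:141', '126:141', '127:140', '128:140', '129:140', '130:140', '131:140', '132:140', '133:135', '134:135', '135:177', '136:237', '137:246', '138:182', '139:79', '140:31', '141:35', '142:40', '143:37'] ['144:50', '146:47', '148:50']
```

View pics/w8.png

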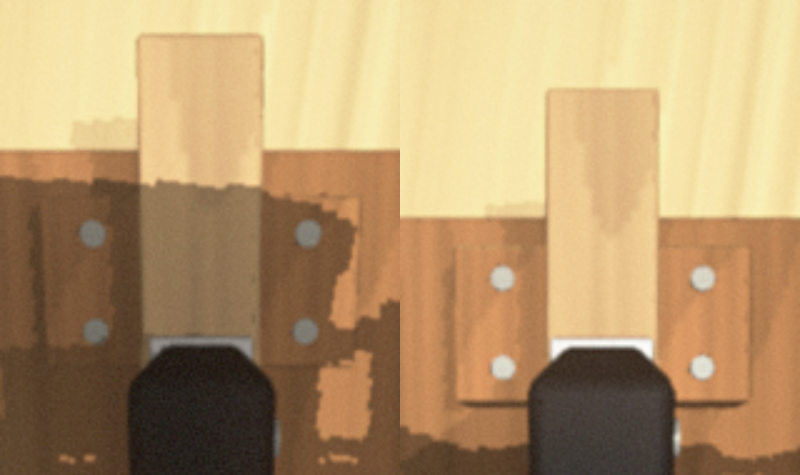

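The wrist comparison (level on the left, rocked on the right) shows the gauge end still at row 135 in the gripper frame. So it has not slipped and is still in line with the stud. Next I press down slightly for a sure light touch and let the needle settle.

Emit:
servo_tool --plan '[1.5,0,0,-0.03,0,0,0,1.5,0,0,-0.03,0,0,0,1.5,0,0,-0.03,0,0,0,1.5,0,0,-0.03,0,0,0,1.5,0,0,-0.03,0,0,0,1.5,0,0,-0.03,0,0,0,1.5,0,0,-0.03,0,0,0,1.5,0,0,-0.03,0,0,0,1.5,0,0,-0.03,0,0,0,1.5,0,0,-0.03,0,0,0]'

```text
time_s: 17.0
tcp_pos: [0.5559, -0.0488, 0.2316]
ee_rot: [0.655, 0.749, 0.068, -0.077]
wrist_force: [-0.3, 0.1, -2.6]
gripper_width: 0.0239
```

```bash
python3 st.py
```

```text
17.0 [ 0.5559 -0.0488  0.2316] [-0.3   0.14 -2.55] [-0.32 -0.1   0.05]
yaw 7.642913232755228 roll 0.20556610642588566 pitch 0.00029701670603159147
base centre [ 0.55313252 -0.02760611  0.12914329] along stud 0.00017452287427334982
```

Emit:
servo_tool --plan '[1.5,0,0,-0.05,0,0,0,1.5,0,0,-0.05,0,0,0,1.5,0,0,-0.05,0,0,0]'

```text
time_s: 17.3
tcp_pos: [0.556, -0.0488, 0.2316]
ee_rot: [0.655, 0.749, 0.068, -0.077]
wrist_force: [-1.7, 1.0, 1.2]
gripper_width: 0.0236
```

Emit:
servo_tool --plan '[1.5,0,0,-0.04,0,0,0,1.5,0,0,-0.04,0,0,0,1.5,0,0,-0.04,0,0,0]'

```text
time_s: 17.6
tcp_pos: [0.5561, -0.0489, 0.2316]
ee_rot: [0.655, 0.749, 0.068, -0.077]
wrist_force: [-1.8, 0.6, 5.3]
gripper_width: 0.0235
```

Emit:
servo_tool --plan '[1.5,0,0,0.04,0,0,0,1.5,0,0,0.04,0,0,0,1.5,0,0,0.04,0,0,0,1.5,0,0,0.04,0,0,0,1.5,0,0,0.04,0,0,0,1.5,0,0,0.04,0,0,0,1.5,0,0,0.04,0,0,0,1.5,0,0,0.04,0,0,0,1.5,0,0,0.04,0,0,0,1.5,0,0,0.04,0,0,0,1.5,0,0,0.04,0,0,0,1.5,0,0,0.04,0,0,0,1.5,0,0,0.04,0,0,0,1.5,0,0,0.04,0,0,0,1.5,0,0,0.04,0,0,0,1.5,0,0,0.04,0,0,0]'

```text
time_s: 19.2
tcp_pos: [0.5561, -0.0489, 0.2316]
ee_rot: [0.655, 0.749, 0.068, -0.077]
wrist_force: [-1.0, -0.2, 5.1]
gripper_width: 0.0241
```

```bash
python3 st.py; python3 - <<'E'
from workcell import r
w=r.snapshot("wrist")["frame"]; print([f"{y}:{int(w[y,272:286,2].mean())}" for y in range(132,142)])
print(r.observe()["wrist_force"])
E
```

```text
19.2 [ 0.5561 -0.0489  0.2316] [-1.05 -0.2   5.13] [-0.04  0.43  0.09]
yaw 7.639395715305979 roll 0.20535108806150185 pitch 0.0008232451438446309
base centre [ 0.55331709 -0.02769341  0.12910367] along stud 6.346213871236893e-05
['132:140', '133:132', '134:134', '135:199', '136:239', '137:199', '138:112', '139:46', '140:35', '141:37']
[-1.44669276  0.88463908  5.21150755]
```

Emit:
servo_tool --plan '[1.5,0,0,0.05,0,0,0,1.5,0,0,0.05,0,0,0,1.5,0,0,0.05,0,0,0,1.5,0,0,0.05,0,0,0,1.5,0,0,0.05,0,0,0,1.5,0,0,0.05,0,0,0,1.5,0,0,0.05,0,0,0,1.5,0,0,0.05,0,0,0,1.5,0,0,0.05,0,0,0,1.5,0,0,0.05,0,0,0,1.5,0,0,0.05,0,0,0,1.5,0,0,0.05,0,0,0,1.5,0,0,0.05,0,0,0,1.5,0,0,0.05,0,0,0,1.5,0,0,0.05,0,0,0]'

```text
time_s: 20.75
tcp_pos: [0.5559, -0.0489, 0.2316]
ee_rot: [0.655, 0.749, 0.068, -0.077]
wrist_force: [0.8, 1.3, 0.6]
gripper_width: 0.0235
```

```bash
python3 st.py
```

```text
20.75 [ 0.5559 -0.0489  0.2316] [0.82 1.26 0.58] [-0.14 -0.26  0.01]
yaw 7.637742312351566 roll 0.20547925229205863 pitch 0.0002661211329101909
base centre [ 0.55311025 -0.02770156  0.12911527] along stud 8.289491065434101e-05
```

Contact is about 3 N, the pose is steady, roll is 0.2055 rad, and the needle has had time to settle. Handing in.

```bash
python3 -c "
from workcell import r
print(r.job_done())"
```

```text
the job is handed in; nothing more can be done
None
```

The gauge is on the knot, rocked to the marker angle and still held in the gripper with its base resting lightly on the knot. I picked up the black gauge, read the marker with the dial turned square to the side camera, stood the gauge level on the knot, then rocked it over.

**Last checks**
- **Angle:** the gauge is turned 0.2055 rad against a marker reading of 0.204 rad (±0.003 estimated). The needle read 0.0168 against 0.0181 expected when I measured the marker. The dial faces away from the cameras in the final pose, so I did not see the needle on the marker there. It rests on the arm's measured angle and on the gauge not having slipped in the grip (end row unchanged to about 0.5 px).
- **Position:** yaw is 7.64° against a fitted stud yaw of 7.65°. The wrist camera shows the base centred on the knot to about 0 mm.
- **Disagreement:** the cameras differed on where the stud is along its length. The coarser top and side views put it about 3–5 mm further along +y than the wrist view. I trusted the wrist view, so the centring could be off by about 2 mm.
- **Contact:** about 3 N on the knot at the end, and about 9 N at most during the approach, with a 40 N grip.
- **Other things and time:** I did not touch anything else knowingly, but I took no final overall picture to confirm it. The job took 20.75 s. One wrist joint read 2.0509 rad, level with its 2.05 limit, for a moment during the turn to the camera.

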